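Hang the intake screen on the dust extractor and select suction

TASK

Get the bench dust extractor ready for trimming: take the slotted intake screen out of its rack, slide its slot sideways over the headed pin on the extractor's face, and let it down and go so that it hangs still and upright with the pin in the notch at the inner end of the slot. Then press the raised one of the two interlocked keys on top of the extractor fully down, so that the latched key pops up. Leave the bur block, the jaw model and the jar where they are, and do not let the screen fall over.

Things in the scene. Friction and masses are not known exactly. Their poses are not given: they have to be found in the camera images.
- screen_grip (a point): Centre of the black grip block (70 mm along x, 18 along y, 40 high) on top of the intake screen, an aluminium plate that starts upright in the rack. 160 mm above the screen's bottom edge. Axes: x along the plate's width, y normal to the plate, z up. Plate 120 mm wide, 8 thick, 140 high (180 with the grip), 0.2 to 0.33 kg, centre of mass on its middle line within 3 mm.
- screen_mouth (a point): Middle of the open end of the screen's slot, at the plate's +x edge: 60 mm from the middle line, 86 mm above the bottom edge, 74 mm below screen_grip. From here a level channel 20 mm high runs along -x through the plate to 8 mm past the middle line; at its inner end a notch 16 mm wide rises on the middle line to a 90-degree V roof. Axes as screen_grip.
- screen_notch (a point): Where the pin's axis lies in the screen when it hangs with the pin in the notch's V roof: on the middle line, 105 mm above the bottom edge, 55 mm below screen_grip, 19 mm above the centre line of the slot's level channel. Axes as screen_grip.
- pin (a point): Middle of the shank of the level steel pin on the extractor's intake face, 130 mm above the bench, 15 mm out from the face. Shank 10 mm in diameter, 30 mm long between the face and a round head 26 mm in diameter, 5 thick, too big for the slot. Axes: x from the pin into the extractor (the head is at -x), y along the face, z up.
- extractor: Fixed dust extractor, a white box 200 mm (x) by 260 (y) by 152 high, axes as pin. Origin at the centre of its underside; intake face at x = -100 mm, pin in the middle of that face, 22 mm below the box top. On top a key bank: housing 60 by 110 by 10 mm centred at x = +30 mm; the top of a key that is up lies 172 mm above the bench.
- key_left (a joint): Travel of the left key (towards +y in the axes of pin) in m: 0 up, 0.008 down. It starts latched down.
- key_right (a joint): Travel of the right key (towards -y in the axes of pin) in m: 0 up (as it starts), 0.008 fully down, against a stop. The two keys are interlocked: as one goes down the other comes up. They stay where they are left; pressing takes about 2 N.
- rack: Dark steel parking rack, fixed: base 150 by 100 by 10 mm with two rails 130 mm long, 9 mm thick, that rise to 60 mm above the bench and leave a 12 mm wide groove along the rack's x axis. Origin at the centre of its underside. The screen's bottom edge stands 10 mm above the bench in the groove, with its middle close to the rack's middle.
- bur_block: White block 65 by 100 by 22 mm with standing burs to 43 mm, in the blue tray; bystander. Origin at the centre of its underside.
- jaw_model: Plaster jaw model about 60 by 64 mm, 28 mm high, in the blue tray; bystander. Origin at the centre of its underside.
- jar: White round jar with a grey cap, 64 mm in diameter, 80 mm high, standing on the bench; bystander. Origin at the centre of its underside.
- key_right_top (a point): Centre of the top of the right one (towards -y in the axes of pin) of two white keys (38 mm in x, 30 in y) side by side on the extractor's top, 56 mm apart along y; moves with the key. It starts up, with the other key down.
There are look-alikes about, which are no part of the job. There is more than one size of the part that bears screen_grip; the job needs the middle-sized.

How it is judged:
By the outcome, as a careful person would: the job done as asked, in the order asked, and still so for the second after the job is handed in, with the robot touching nothing.
It also fails if it takes over 54 s, if anything falls off the work surface, if the arm or the gripper's body presses on something with over 40 N, if the wrist force passes 120 N, or if a joint passes its speed limit or range.

ROBOT

A 7-joint arm with a two-finger parallel gripper is mounted at the origin on the work surface. World frame = base frame: x ahead of the robot, y to its left, z up, the work surface at z = 0. Lengths are in m, angles in rad, forces in N, time in s.
With the tool pointing down it reaches from about 0.425 to 0.925 m from the base axis. Payload 6.8 kg.
Tool frame: the origin (TCP) lies on the centre line of the jaws, within the pads' length; the fingertips stand 17 mm ahead of it and the grasp point (between the pads) lies 2 mm behind it; z points along the fingers, x is the direction in which the jaws open and shut, and the axes are right-handed (so a half turn about z gives the same grasp; the last joint's range is limited). The gripper opens to 85 mm and grips with 20 to 120 N. Pads are 22 mm wide; open, the fingers measure 114 mm over their backs; the gripper's body (76 mm by 85 mm) begins 54 mm behind the grasp point. The pads swing forward as they close: fully open they stand 13 mm farther back than shut.
Start: joints at [-1.35, 0.477, 0.022, 1.555, -0.011, 1.109, -0.083], TCP at [0.218, 0.639, 0.21] pointing down, gripper open.
Joint ranges: [-2.96, 2.96], [-0.34, 2.1], [-1.41, 1.46], [0.24, 2.44], [-1.37, 4.51], [0.17, 1.92], [-2.96, 2.96]. Speed limits (rad/s): [2.39, 2.39, 3.14, 3.14, 3.14, 3.14, 3.14].

INTERFACE

Orientations are given as a unit quaternion [w, x, y, z].
In Python, from station import status, read_camera, camera_model, bot gives the robot as it stands.
- The arm moves only by the tool arm_command, never from a script. Its argument "series" is a list of rows, each a list of 3 entries, a list of its own where there are three numbers: the finger opening in mm, from 0 to 85.4, then the shift along the tool's x, y, z in mm, then the turn about the tool's z in rad. In form: [[gripper, [dx, dy, dz], roll], ...]. A call has 1 to 8 rows; each row is the pose to reach, as a shift and turn from the pose commanded when the call began, along the tool's axes at that moment; what a row does not reach only later rows make up. A row lasts 1/8 s, in which the tool goes at most 62.5 mm and 10.7 degrees, less where a joint would pass 70% of its speed; a pose out of reach is approached as far as the arm can. A call with a gripper value outside its range is refused whole. The fingers move at their own pace and stop on an object; "squeeze" is the grip in N (left out, the last holds). Time passes only in rows, so rows that repeat a pose let the fingers close. It gives the time, the measured TCP pose, the force and the opening at its end, in the units of the state.
- status.get_obs(): the state, without advancing time (a new reading comes with each control period).
- read_camera(name): name is "side" or "top" or "wrist"; returns the picture (480x640x3 uint8, blue, green, red); there is no depth.
- camera_model(name): a dict with "fov_y" (degrees; the focal length in pixels is half the picture's height over the tangent of half this angle, whatever the lens; pixels are square), "cx", "cy" (the principal point, pixels), "R" (3x3) and "t" (3): a world point X has camera coordinates R X + t. Camera axes: x right, y down, z forward; pixel columns grow to the right and rows downward; lengths in m; the calibration is good to about 2 mm. The wrist camera is an equidistant fisheye: a pixel r from the principal point sees the ray r / f radians off the axis. A picture is of the moment at which its call begins: read the wrist's pose just before it. camera_model takes no time and is no camera call; for the wrist camera it gives the pose at the moment of the call.
- bot.hand_in(): hands the job in, once; it reports no verdict.
The state is a dict: "t": time; "q": joint angles; "joint_vel": joint speeds; "joint_torque": joint torques, N m; "eef_pos": TCP position; "tool_rot": TCP orientation; "contact_force": force on the tool from outside, world axes, zero at the start; "torque": the same for the moment, N m; "gripper_width": opening from 0.0 (shut) to 1.0 (fully open).
Only numpy, scipy, OpenCV 4.12 (cv2) and the standard library are available. Lean on these libraries where they do the work, as an engineer would, in place of code of your own. Each camera call takes 0.05 s, during which the arm holds its last target.

## Working session

There is one attempt and no reset: what is moved stays moved. The work goes in short steps, Python scripts to look and compute and a tool call to move; the robot and the scene stay as the last step left them, time stands still between calls to the robot, and variables do not carry over. Pictures are saved under pics/ and viewed, and the job is handed in when it is done.

Besides the shell and the picture viewer there is one more tool, called as a command line: name --argument value ..., lists and objects as JSON in quotes. arm_command: Moves the arm, as the interface text tells. Its arguments: {"type":"object","properties":{"series":{"type":"array"},"squeeze":{"type":"number"}},"required":["series"]}

```bash
ls; mkdir -p pics
python3 - <<'E'
from station import status, read_camera, camera_model, bot
import cv2
print(status.get_obs())
for n in ["side","top","wrist"]:
    print(n,camera_model(n)); cv2.imwrite(f"pics/{n}0.png",read_camera(n))
E
```

```text
pics
{'t': 0.0, 'q': array([-1.3501038 ,  0.47784435,  0.02233558,  1.55642538, -0.01151687,
        1.10930919, -0.08310865]), 'joint_vel': array([-0.00127251, -0.00141303, -0.00257784,  0.00063476,  0.00092431,
        0.0014848 ,  0.00045179]), 'joint_torque': array([ 2.82457449e-04, -5.96456838e+01,  1.60749838e+00, -2.81199753e+01,
        1.23120222e-02,  9.32687894e-03, -1.47738871e-05]), 'eef_pos': array([0.21776472, 0.63824728, 0.20850701]), 'tool_rot': array([ 5.89291939e-04,  8.13292828e-01,  5.81853858e-01, -7.18387062e-04]), 'contact_force': array([0.06415485, 0.09581481, 0.10136602]), 'torque': array([-0.0342271 , -0.02279857, -0.01736055]), 'gripper_width': 0.9959738172901038}
side {'fov_y': 56.287684256326386, 'cx': 314.63047808408953, 'cy': 236.27067670540393, 'R': array([[ 0.81422532, -0.5804329 ,  0.01160935],
       [-0.29282931, -0.42788067, -0.85508428],
       [ 0.50128646,  0.69283171, -0.51835904]]), 't': array([-0.39728989,  0.29648274,  0.7240487 ])}
top {'fov_y': 57.625027305388635, 'cx': 322.52327975954137, 'cy': 237.29069861985406, 'R': array([[ 0.01833858, -0.99982569,  0.00350541],
       [-0.9990814 , -0.01846051, -0.03867243],
       [ 0.0387304 , -0.00279299, -0.99924579]]), 't': array([0.08816838, 0.54994952, 0.90847419])}
wrist {'fov_y': 65.70646984690485, 'cx': 323.5734352055707, 'cy': 241.21840386389658, 'R': array([[ 0.32335731,  0.94627609, -0.00127025],
       [ 0.89678944, -0.30601798,  0.31956485],
       [ 0.30200786, -0.10447278, -0.94756356]]), 't': array([-0.67455837, -0.04104222,  0.37994702])}
```

View pics/side0.png

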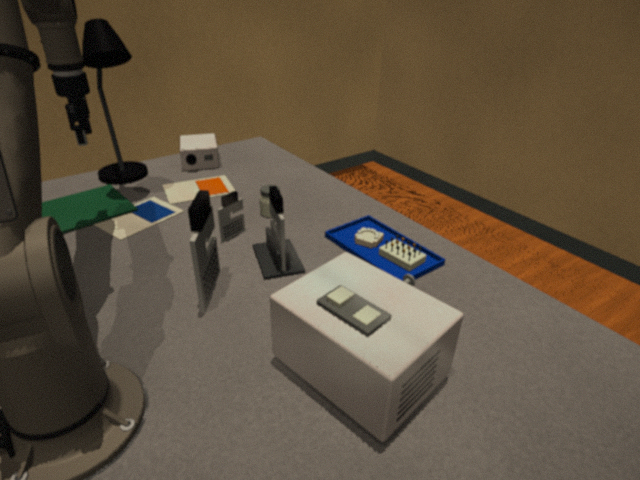

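View pics/top0.png

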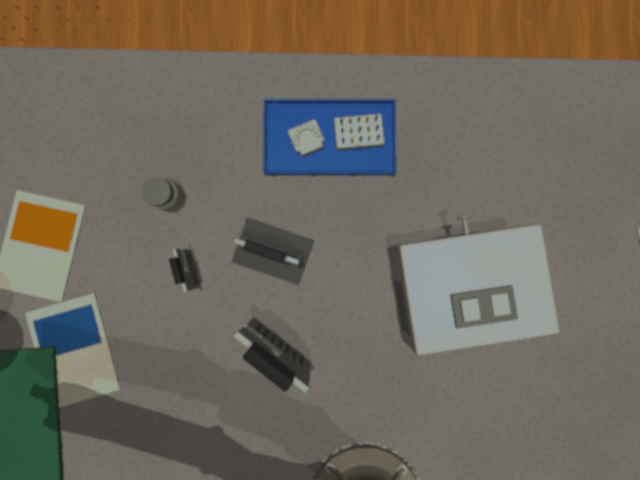

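View pics/wrist0.png

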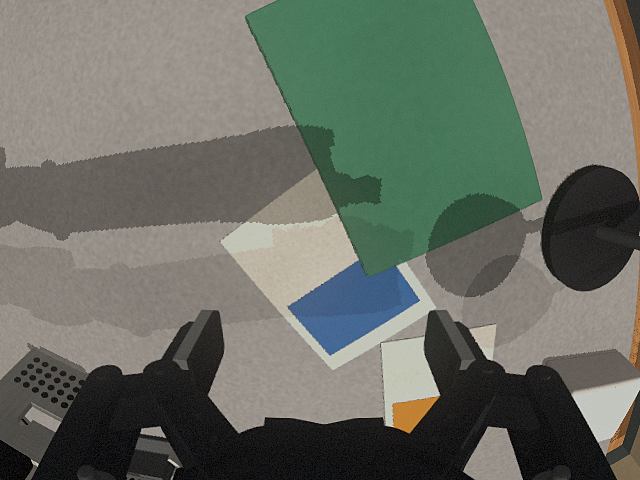

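```bash
cat > h.py <<'E'
import numpy as np, cv2
from station import status, read_camera, camera_model, bot
def foc(m): return 240/np.tan(np.radians(m["fov_y"])/2)
def ray(m,u,v,name):
    f=foc(m); x=(u-m["cx"]);y=(v-m["cy"])
    if name=="wrist":
        r=np.hypot(x,y);th=r/f;d=np.array([np.sin(th)*x/max(r,1e-9),np.sin(th)*y/max(r,1e-9),np.cos(th)])
    else: d=np.array([x/f,y/f,1.])
    R=np.array(m["R"]);t=np.array(m["t"])
    return -R.T@t, R.T@d
def atz(m,u,v,z,name="top"):
    o,d=ray(m,u,v,name); return o+d*(z-o[2])/d[2]
def proj(m,X,name):
    c=np.array(m["R"])@np.array(X)+np.array(m["t"]);f=foc(m)
    if name=="wrist":
        r=np.hypot(c[0],c[1]);th=np.arctan2(r,c[2]);return np.array([m["cx"]+f*th*c[0]/r,m["cy"]+f*th*c[1]/r])
    return np.array([m["cx"]+f*c[0]/c[2],m["cy"]+f*c[1]/c[2]])
E
python3 - <<'E'
import cv2
t=cv2.imread("pics/top0.png");s=cv2.imread("pics/side0.png")
cv2.imwrite("pics/c1.png",cv2.resize(t[200:300,220:330],None,fx=7,fy=6,interpolation=cv2.INTER_CUBIC)) 
cv2.imwrite("pics/c2.png",cv2.resize(t[205:360,390:570],None,fx=4,fy=3.8,interpolation=cv2.INTER_CUBIC)) 
cv2.imwrite("pics/c3.png",cv2.resize(s[170:310,180:320],None,fx=4,fy=4,interpolation=cv2.INTER_CUBIC))
E
```

```text
(no output)
```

View pics/c1.png

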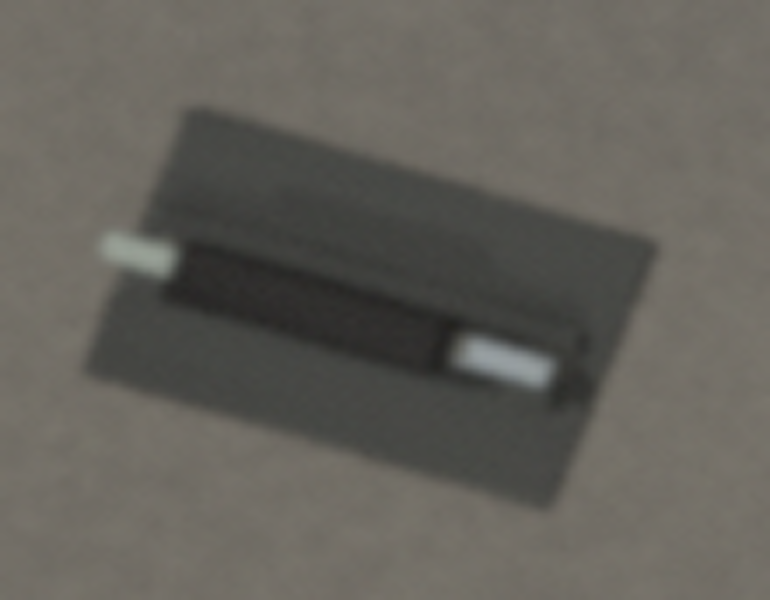

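View pics/c2.png

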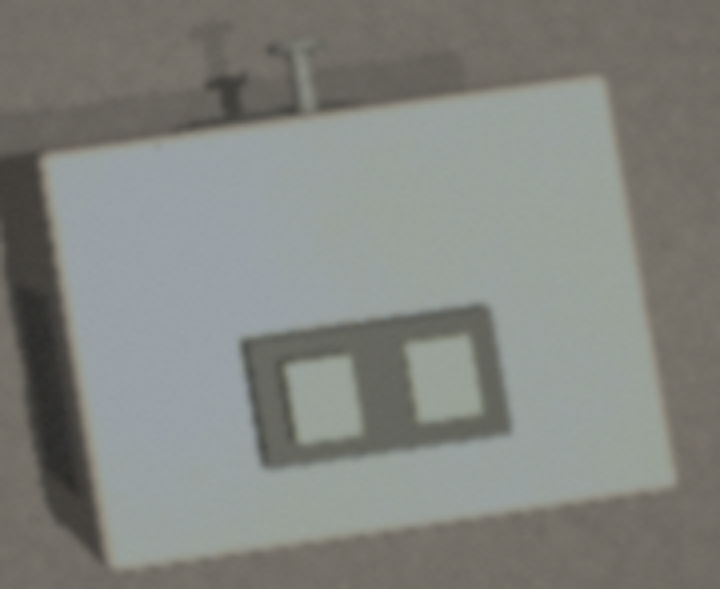

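View pics/c3.png

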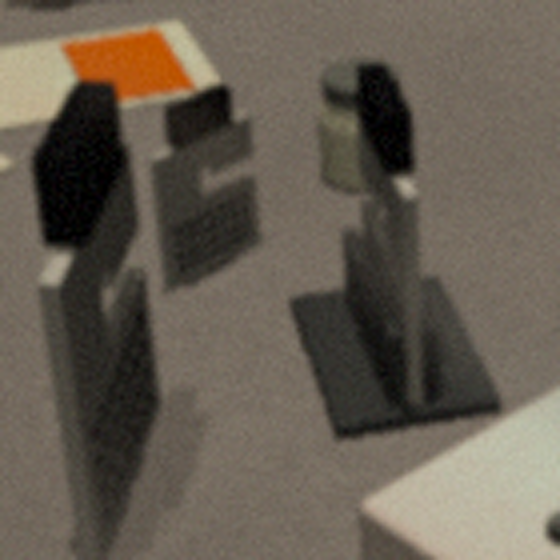

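Run:
```python
from h import *
m=camera_model("top")
def g2(a,b): return 390+(a+.5)/4-.5, 205+(b+.5)/3.8-.5
def g1(a,b): return 220+(a+.5)/7-.5, 200+(b+.5)/6-.5
P=lambda uv,z: atz(m,*uv,z)
C=np.array([P(g2(*c),.152) for c in [(42,155),(605,75),(677,485),(110,568)]]);print(C.round(4))
print([np.linalg.norm(C[i]-C[(i+1)%4]).round(4) for i in range(4)], C.mean(0))
# rigid fit
from math import *
L=np.array([[-.1,-.13],[-.1,.13],[.1,.13],[.1,-.13]]);Lc=L-L.mean(0);D=C[:,:2]-C[:,:2].mean(0)
th=atan2((Lc[:,0]*D[:,1]-Lc[:,1]*D[:,0]).sum(),(Lc*D).sum());R=np.array([[cos(th),-sin(th)],[sin(th),cos(th)]])
c=C[:,:2].mean(0);print("ext yaw",th,degrees(th),"resid",(D-Lc@R.T).round(4).tolist())
pin=c+R@[-.115,0];print("pin",pin, "head", P(g2(297,45),.13),"base",P(g2(308,108),.13))
kr=c+R@[.03,-.028];kl=c+R@[.03,.028];print("keys",kr,kl,P(g2(325,400),.172),P(g2(443,378),.164))
ps=[P(g1(*q),.15) for q in [(102,245),(550,372)]];print("plate ends",ps,np.linalg.norm(ps[0]-ps[1]),(ps[0]+ps[1])/2)
d=(ps[0]-ps[1]);print("plate +x az",degrees(atan2(d[1],d[0])))
gs=[P(g1(*q),.19) for q in [(190,240),(450,320),(438,372),(165,297)]];print("grip",np.array(gs).round(4),np.mean(gs,0))
rk=[P(g1(*q),.01) for q in [(190,105),(658,242),(548,508),(85,372)]];print("rack",np.array(rk).round(4),np.mean(rk,0)); d=rk[0]-rk[1];print(degrees(atan2(d[1],d[0])))
```

```text
[[ 0.5308 -0.0398  0.152 ]
 [ 0.5731 -0.291   0.152 ]
 [ 0.3823 -0.3227  0.152 ]
 [ 0.3396 -0.072   0.152 ]]
[np.float64(0.2547), np.float64(0.1934), np.float64(0.2543), np.float64(0.1939)] [ 0.45643339 -0.18136815  0.152     ]
ext yaw -2.974611436285499 -170.4326809905071 resid [[-0.0026, -0.0033], [-0.0036, 0.002], [0.0028, 0.0035], [0.0034, -0.0022]]
pin [ 0.56983386 -0.16225443] head [ 0.58667194 -0.16037277  0.13      ] base [ 0.55626612 -0.16560019  0.13      ]
keys [ 0.42219689 -0.1587438 ] [ 0.43150444 -0.21396489] [ 0.42127533 -0.15967302  0.172     ] [ 0.43128505 -0.21393944  0.164     ]
plate ends [array([0.5343314 , 0.25623862, 0.15      ]), array([0.49871072, 0.14130833, 0.15      ])] 0.12032374739141462 [0.51652106 0.19877347 0.15      ]
plate +x az 72.78007089596777
grip [[0.535  0.227  0.19  ]
 [0.5136 0.1637 0.19  ]
 [0.4989 0.1663 0.19  ]
 [0.5188 0.2327 0.19  ]] [0.51660234 0.19741005 0.19      ]
rack [[0.588  0.259  0.01  ]
 [0.5424 0.117  0.01  ]
 [0.4487 0.1482 0.01  ]
 [0.4937 0.2881 0.01  ]] [0.51817351 0.20307765 0.01      ]
72.19495048441874
```

```bash
cat >> h.py <<'E'
from scipy.spatial.transform import Rotation as Rn
def plan(target,az=None,o=None):
    """world target TCP, tool-x azimuth deg -> shift mm in tool axes, roll rad"""
    o=o or status.get_obs(); w,x,y,z=o["tool_rot"]; R=Rn.from_quat([x,y,z,w])
    d=R.inv().apply(np.array(target)-o["eef_pos"])*1000
    X=R.apply([1,0,0]); a=np.degrees(np.arctan2(X[1],X[0]))
    r=None if az is None else -np.radians((az-a+180)%360-180)
    print("t",o["t"],"pos",o["eef_pos"].round(4),"az",a.round(2),"tilt z",R.apply([0,0,1]).round(4),"shift",d.round(1),"roll",r,"F",o["contact_force"].round(1),"g",round(o["gripper_width"],3),"q",o["q"].round(2))
E
python3 -c "
from h import *
plan([.517,.199,.30],-17.5)"
```

```text
t 0.15 pos [0.2178 0.6384 0.2088] az 71.16 tilt z [-3.0e-04 -1.3e-03 -1.0e+00] shift [-319.4  425.   -90.7] roll 1.547473713794153 F [-0.4  0.7 -0.4] g 0.999 q [-1.35  0.48  0.02  1.56 -0.01  1.11 -0.08]
```

arm_command --series '[[85,[-15,20,-30],0.17],[85,[-50,65,-60],0.34],[85,[-85,110,-90],0.51],[85,[-120,160,-91],0.69],[85,[-155,205,-91],0.86],[85,[-190,250,-91],1.03],[85,[-225,300,-91],1.2],[85,[-260,345,-91],1.37]]' --squeeze 60

```text
t: 1.15
eef_pos: [0.4614, 0.2794, 0.3005]
tool_rot: [-0.0, 0.998, -0.067, 0.0]
contact_force: [0.4, -0.0, -0.7]
gripper_width: 0.994
```

```bash
python3 -c "
from h import *
plan([.517,.199,.30],-17.5)"
```

```text
t 1.15 pos [0.4614 0.2794 0.3005] az -7.67 tilt z [ 2.e-04  1.e-04 -1.e+00] shift [65.8 72.3  0.5] roll 0.17152231871318574 F [ 0.4 -0.  -0.7] g 0.994 q [-1.04  0.18  0.44  1.79 -0.08  1.19 -0.71]
```

arm_command --series '[[85,[33,36,0],0.09],[85,[66,72,0],0.172],[85,[66,72,0],0.172]]'

```text
t: 1.52
eef_pos: [0.5187, 0.1969, 0.3006]
tool_rot: [0.001, 0.988, -0.154, 0.001]
contact_force: [0.7, 0.7, 0.5]
gripper_width: 0.998
```

```bash
python3 -c "
from h import *
plan([.517,.199,.175],-17.5)
m=camera_model('wrist');im=read_camera('wrist')
cv2.imwrite('pics/w1.png',im)
print(m)
for X in [[.517,.199,.19],[.517,.199,.15]]: print(proj(m,X,'wrist'))
"
```

```text
t 1.525 pos [0.5187 0.1969 0.3006] az -17.66 tilt z [ 9.0e-04 -1.6e-03 -1.0e+00] shift [ -2.4  -1.7 125.6] roll -0.0028773812600216757 F [0.7 0.7 0.5] g 0.998 q [-0.92  0.21  0.52  1.76 -0.11  1.2  -0.67]
{'fov_y': 65.70646984690485, 'cx': 323.5734352055707, 'cy': 241.21840386389658, 'R': array([[ 0.95268817, -0.30394763,  0.00104598],
       [-0.28823547, -0.90233738,  0.32048022],
       [-0.09646538, -0.30561921, -0.94725463]]), 't': array([-0.4346404 ,  0.25689579,  0.57645833])}
[320.47025796 227.18617784]
[320.7890977  214.15208189]
```

View pics/w1.png

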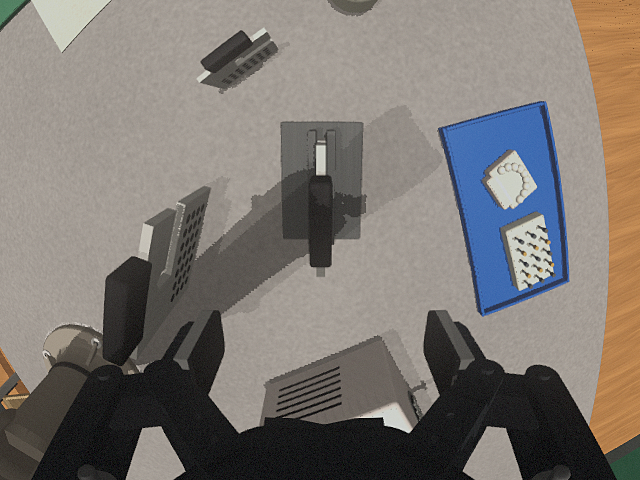

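```bash
python3 -c "
from h import *
im=cv2.imread('pics/w1.png')
cv2.imwrite('pics/w1c.png',cv2.resize(im[115:285,265:375],None,fx=4,fy=3.5,interpolation=cv2.INTER_CUBIC))
s=cv2.imread('pics/side0.png')
cv2.imwrite('pics/c4.png',cv2.resize(s[180:280,245:310],None,fx=8,fy=6,interpolation=cv2.INTER_CUBIC))
"
```

```text
(no output)
```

View pics/w1c.png

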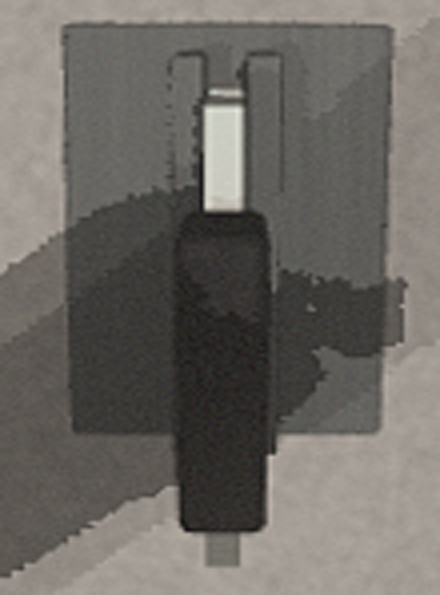

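View pics/c4.png

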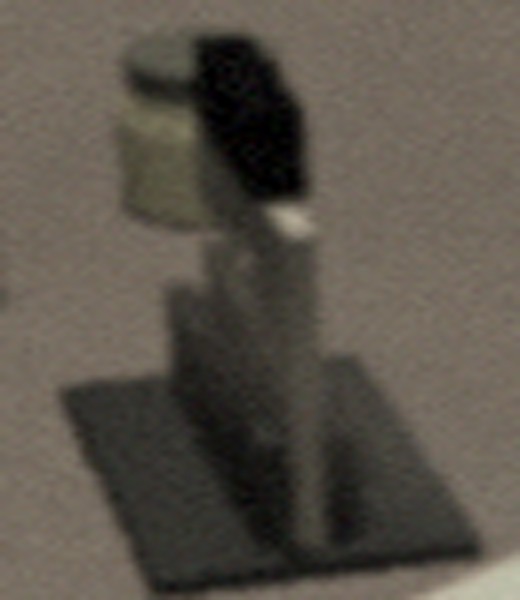

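```bash
python3 -c "
from h import *
m=camera_model('wrist')
a=atz(m,320.8,182.9,.19,'wrist');b=atz(m,320.4,266.2,.19,'wrist');c=atz(m,321,175.3,.15,'wrist')
print(a,b,np.linalg.norm(a-b),(a+b)/2, np.degrees(np.arctan2(*(a-b)[[1,0]])),c)
e=atz(m,321,115+102/3.5,.15,'wrist');f=atz(m,321,115+565/3.5,.15,'wrist');print(e)
plan([.517,.199,.173],-17.5)
"
```

```text
[0.52621016 0.23477997 0.19      ] [0.50573949 0.17112048 0.19      ] 0.06686986599961973 [0.51597482 0.20295023 0.19      ] 72.17401834122137 [0.52601663 0.23460704 0.15      ]
[0.53402657 0.2600143  0.15      ]
t 1.575 pos [0.5174 0.1997 0.3004] az -17.4 tilt z [-2.e-04 -4.e-04 -1.e+00] shift [-1.000e-01  7.000e-01  1.274e+02] roll 0.0017445914338355473 F [-0.3  0.2  0.3] g 0.997 q [-0.92  0.21  0.52  1.76 -0.11  1.2  -0.67]
```

arm_command --series '[[85,[-1,-1,40],0],[85,[-1,-1,80],0],[85,[-1,-1,110],0],[85,[-1,-1,127],0],[85,[-1,-1,127],0],[22,[-1,-1,127],0],[5,[-1,-1,127],0],[5,[-1,-1,127],0]]' --squeeze 60

```text
t: 2.58
eef_pos: [0.5166, 0.203, 0.1743]
tool_rot: [-0.001, 0.989, -0.149, 0.001]
contact_force: [0.1, -0.4, -0.2]
gripper_width: 0.373
```

arm_command --series '[[5,[0,0,0],0],[5,[0,0,0],0],[5,[0,0,0],0],[5,[0,0,0],0]]' --squeeze 60

```text
t: 3.08
eef_pos: [0.5161, 0.2028, 0.1735]
tool_rot: [0.0, 0.989, -0.149, -0.0]
contact_force: [-0.2, -0.3, -0.6]
gripper_width: 0.06
```

```bash
python3 -c "
from h import *
plan([.517,.199,.173],-17.5)
cv2.imwrite('pics/w2.png',read_camera('wrist'))
"
```

```text
t 3.075 pos [0.5161 0.2028 0.1735] az -17.19 tilt z [-0. -0. -1.] shift [2.  3.4 0.5] roll 0.005411601105233086 F [-0.2 -0.3 -0.6] g 0.06 q [-0.88  0.34  0.49  1.91 -0.2   0.94 -0.6 ]
```

View pics/w2.png

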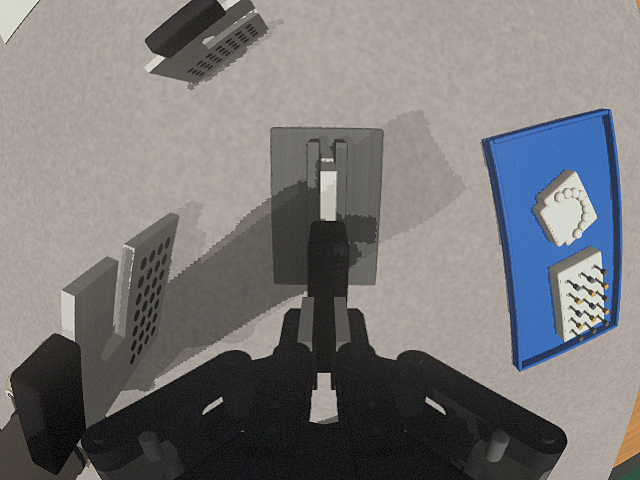

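```bash
python3 -c "
from h import *
im=cv2.imread('pics/w2.png')
cv2.imwrite('pics/w2c.png',cv2.resize(im[200:440,250:410],None,fx=3.5,fy=2.5,interpolation=cv2.INTER_CUBIC))
m=camera_model('wrist')
for X in [[.5163,.2025,.19],[.5163,.2025,.17],[.5163,.2025,.155]]: print(proj(m,X,'wrist'))
cv2.imwrite('pics/t2.png',read_camera('top'))
"
```

```text
[324.08769559 311.06125271]
[324.05074352 291.49613453]
[324.02699688 279.11609213]
```

View pics/w2c.png

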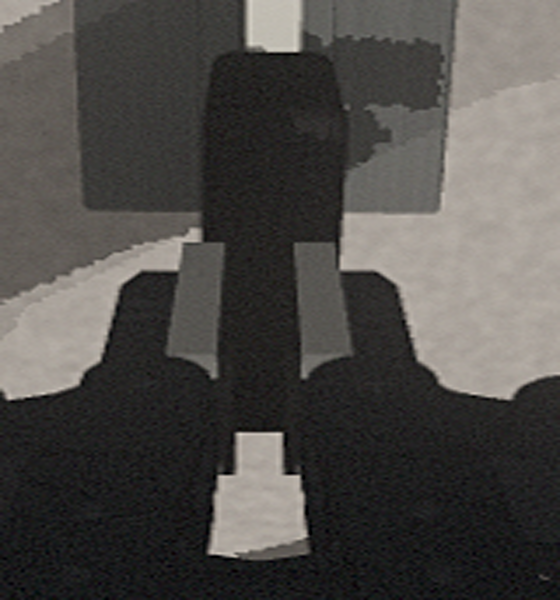

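View pics/t2.png

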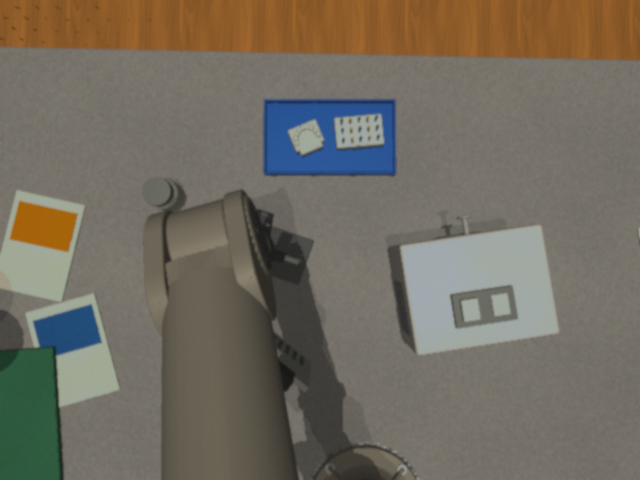

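```bash
python3 -c "
from h import *
m=camera_model('wrist')
c=np.array([.5163,.2025]);a=np.radians(72.4);ux=np.array([np.cos(a),np.sin(a)]);uy=np.array([-ux[1],ux[0]])
for z in (.15,.19):
  for sx in (1,-1):
    print(z,sx,[proj(m,[*(c+sx*.035*ux+s*.009*uy),z],'wrist').round(1).tolist() for s in(1,-1)])
o=status.get_obs();w,x,y,zz=o['tool_rot'];R=Rn.from_quat([x,y,zz,w])
for g in (2.5,9):
  for z in (17,-2,-20): print(g,z,[proj(m,o['eef_pos']+R.apply([s*g/1e3,11/1e3,z/1e3]),'wrist').round(1).tolist() for s in(1,-1)],[proj(m,o['eef_pos']+R.apply([s*g/1e3,-11/1e3,z/1e3]),'wrist').round(1).tolist() for s in(1,-1)])
"
```

```text
0.15 1 [[307.2, 213.4], [341.8, 213.6]]
0.15 -1 [[308.3, 329.2], [338.8, 329.4]]
0.19 1 [[303.1, 237.2], [346.3, 237.5]]
0.19 -1 [[305.5, 371.2], [341.7, 371.4]]
2.5 17 [[328.1, 298.2], [319.0, 298.2]] [[328.3, 260.8], [318.7, 260.8]]
2.5 -2 [[328.5, 315.6], [318.5, 315.6]] [[328.8, 275.5], [318.2, 275.5]]
2.5 -20 [[329.0, 335.1], [318.0, 335.1]] [[329.3, 292.4], [317.7, 292.4]]
9 17 [[340.0, 298.1], [307.1, 298.1]] [[340.7, 260.7], [306.3, 260.7]]
9 -2 [[341.5, 315.5], [305.5, 315.5]] [[342.4, 275.4], [304.6, 275.5]]
9 -20 [[343.2, 335.0], [303.8, 335.0]] [[344.4, 292.3], [302.6, 292.3]]
```

```bash
python3 -c "
from h import *
m=camera_model('wrist')
o=status.get_obs();w,x,y,zz=o['tool_rot'];R=Rn.from_quat([x,y,zz,w])
for z in (17,4,0,-10,-20,-25,-30): print(z,[proj(m,o['eef_pos']+R.apply([s*42.5/1e3,-11/1e3,z/1e3]),'wrist').round(1).tolist() for s in(1,-1)])
c=-m['R'].T@m['t'];print(R.inv().apply(c-o['eef_pos']))
im=cv2.imread('pics/w1.png')
cv2.imwrite('pics/w1d.png',cv2.resize(im[290:410,140:510],None,fx=2,fy=4,interpolation=cv2.INTER_CUBIC))
"
```

```text
17 [[403.6, 260.4], [243.5, 260.5]]
4 [[408.7, 270.0], [238.3, 270.0]]
0 [[410.4, 273.2], [236.6, 273.2]]
-10 [[415.0, 281.7], [232.1, 281.8]]
-20 [[420.0, 291.2], [227.0, 291.3]]
-25 [[422.7, 296.3], [224.3, 296.4]]
-30 [[425.5, 301.7], [221.5, 301.8]]
[ 1.13724841e-04 -8.26631389e-02 -1.63668687e-01]
```

View pics/w1d.png

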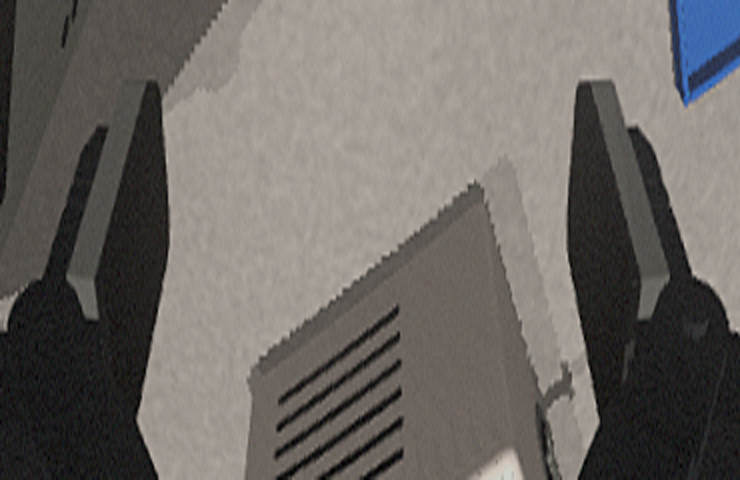

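```bash
python3 -c "
from h import *
m=camera_model('side')
im=read_camera('side')
o=status.get_obs();print(o['eef_pos'])
for dz in (0,-.017,.025,.054):
  p=proj(m,o['eef_pos']+[0,0,dz],'side');print(dz,p); cv2.circle(im,(int(p[0]),int(p[1])),1,(0,0,255),-1)
cv2.imwrite('pics/s2.png',cv2.resize(im[100:300,200:340],None,fx=4,fy=3,interpolation=cv2.INTER_CUBIC))
"
```

```text
[0.51609648 0.20278589 0.17345005]
0 [274.35599689 197.31305278]
-0.017 [274.61157865 203.90044716]
0.025 [273.97212208 187.41901835]
0.054 [273.5144293  175.62239069]
```

View pics/s2.png

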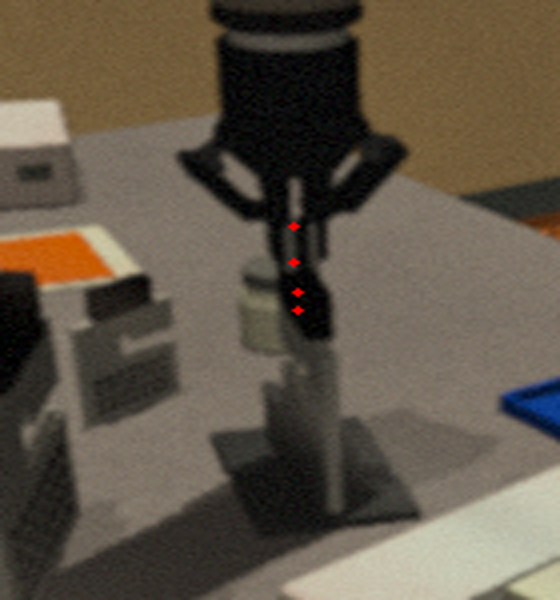

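arm_command --series '[[85,[1,0,-3],0],[85,[2,0,-3],0],[85,[2,0,-3],0],[85,[2,0,-3],0],[85,[2,0,0],0],[85,[2,0,20],0],[85,[2,0,42],0],[85,[2,0,42],0]]' --squeeze 60

```text
t: 4.22
eef_pos: [0.5167, 0.2017, 0.13]
tool_rot: [0.001, 0.989, -0.149, -0.001]
contact_force: [0.4, -0.5, -0.3]
gripper_width: 0.996
```

```bash
python3 -c "
from h import *
plan([.517,.201,.1315],-17.5)
cv2.imwrite('pics/w3.png',read_camera('wrist'))
"
```

```text
t 4.225 pos [0.5167 0.2017 0.13  ] az -17.19 tilt z [-0.003  -0.0019 -1.    ] shift [ 0.4  0.6 -1.5] roll 0.005402206631459196 F [ 0.4 -0.5 -0.3] g 0.996 q [-0.85  0.4   0.47  1.94 -0.23  0.85 -0.56]
```

View pics/w3.png

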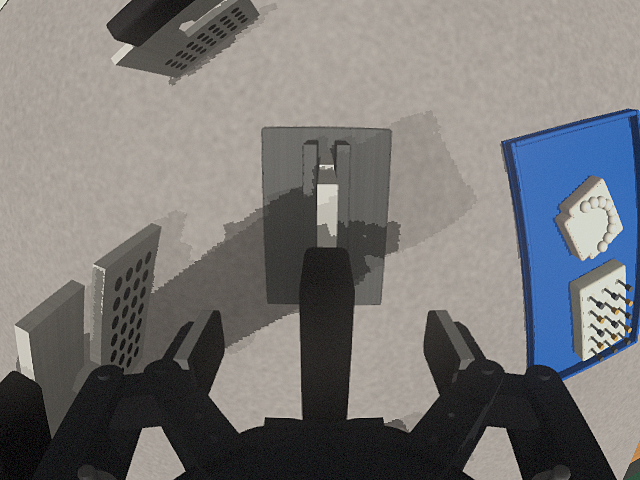

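arm_command --series '[[60,[0,0,0],0],[40,[0,0,0],0],[25,[0,0,0],0],[10,[0,0,0],0],[10,[0,0,0],0],[10,[0,0,0],0],[10,[0,0,0],0]]' --squeeze 60

```text
t: 5.15
eef_pos: [0.5184, 0.2024, 0.1319]
tool_rot: [-0.0, 0.989, -0.149, 0.0]
contact_force: [-0.0, -0.7, 5.8]
gripper_width: 0.204
```

```bash
python3 -c "
from h import *
plan([.517,.201,.1315],-17.5)
cv2.imwrite('pics/w4.png',read_camera('wrist'))
"
```

```text
t 5.15 pos [0.5184 0.2024 0.1319] az -17.19 tilt z [ 7.e-04  5.e-04 -1.e+00] shift [-0.9  1.8  0.4] roll 0.005445996461349435 F [-0.  -0.7  5.8] g 0.204 q [-0.85  0.4   0.47  1.94 -0.23  0.85 -0.56]
```

View pics/w4.png

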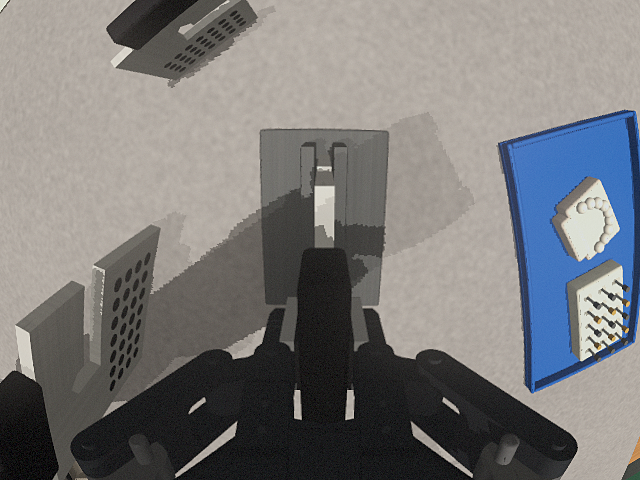

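arm_command --series '[[10,[0,0,-10],0],[10,[0,0,-30],0],[10,[0,0,-60],0],[10,[0,0,-90],0],[10,[0,0,-120],0],[10,[0,0,-150],0],[10,[0,0,-180],0],[10,[0,0,-180],0]]' --squeeze 70

```text
t: 6.2
eef_pos: [0.519, 0.2023, 0.3135]
tool_rot: [-0.001, 0.989, -0.15, 0.001]
contact_force: [0.6, -0.4, -2.7]
gripper_width: 0.2
```

```bash
python3 -c "
from h import *
plan([.517,.201,.312],9.6)
im=read_camera('side')
cv2.imwrite('pics/s5.png',cv2.resize(im[60:300,160:400],None,fx=3,fy=2.5,interpolation=cv2.INTER_CUBIC))
cv2.imwrite('pics/w5.png',read_camera('wrist'))
"
```

```text
t 6.2 pos [0.519  0.2023 0.3135] az -17.21 tilt z [ 0.0032  0.002  -1.    ] shift [-1.5  1.8  1.5] roll -0.46783944914988185 F [ 0.6 -0.4 -2.7] g 0.2 q [-0.93  0.2   0.53  1.74 -0.11  1.22 -0.67]
```

View pics/s5.png

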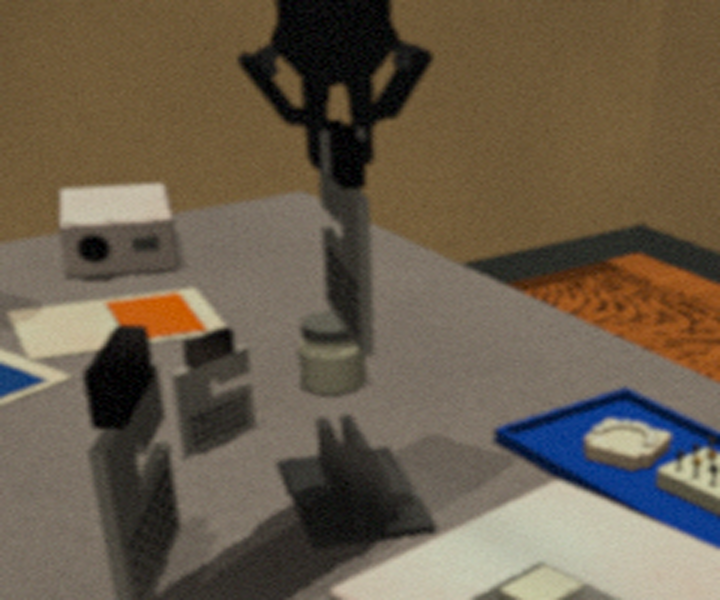

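View pics/w5.png

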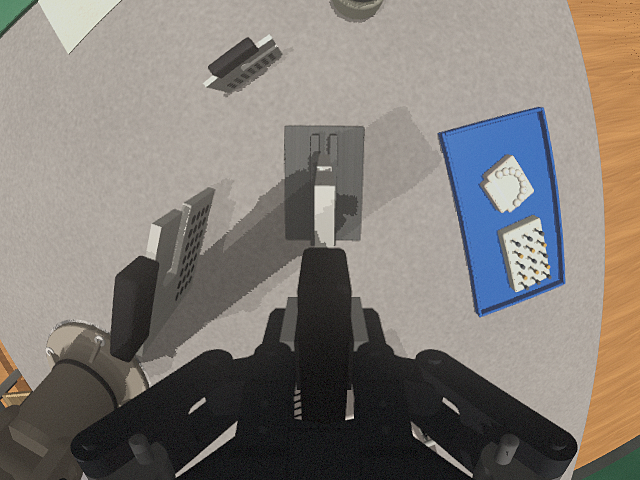

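```bash
python3 -c "
from h import *
m=camera_model('wrist')
im=cv2.imread('pics/w5.png')
cv2.imwrite('pics/w5c.png',cv2.resize(im[150:300,280:370],None,fx=5,fy=4,interpolation=cv2.INTER_CUBIC))
o=status.get_obs();w,x,y,zz=o['tool_rot'];R=Rn.from_quat([x,y,zz,w]);print(o['eef_pos'])
for uv,z in [((324.3,184.5),.332),((323.5,247),.332),((324,165),.332-.044),((324,168),.332-.044)]:
  p=atz(m,*uv,z,'wrist');print(uv,p,R.inv().apply(p-o['eef_pos'])*1000)
"
```

```text
[0.5173721  0.20193462 0.31061958]
(324.3, 184.5) [0.53482733 0.25714572 0.332     ] [  0.33827107 -57.88483286 -21.43141049]
(323.5, 247) [0.52693974 0.2327426  0.332     ] [ 1.42028843e-02 -3.22407107e+01 -2.14086486e+01]
(324, 165) [0.53538335 0.25936327 0.288     ] [  0.25984488 -60.20613084  22.56668153]
(324, 168) [0.53493176 0.25790485 0.288     ] [  0.25939688 -58.67939429  22.56801711]
```

View pics/w5c.png

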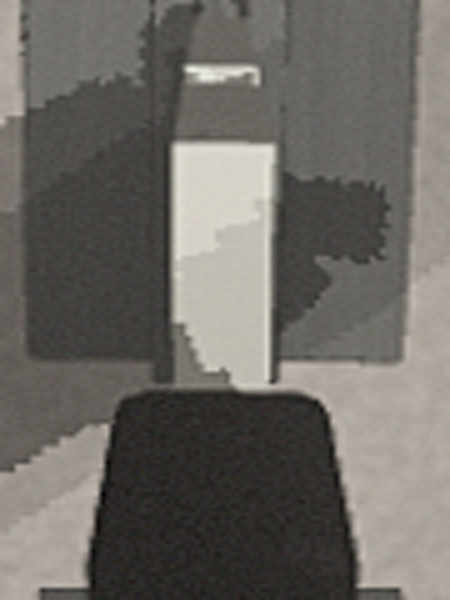

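```bash
python3 -c "
from h import *
for i in range(4):
  plan([.585,-.244,.315],9.6); read_camera('top')
"
```

```text
t 6.3 pos [0.5174 0.2019 0.3106] az -17.19 tilt z [-1.3e-03 -5.0e-04 -1.0e+00] shift [196.4 406.   -4.2] roll -0.46753702888309207 F [-0.8 -0.2 -2.4] g 0.198 q [-0.93  0.21  0.53  1.74 -0.11  1.22 -0.67]
t 6.35 pos [0.5171 0.2018 0.3101] az -17.19 tilt z [-0.0022 -0.0012 -1.    ] shift [196.6 405.9  -4.5] roll -0.46753251201828233 F [ 0.1  0.9 -2.1] g 0.201 q [-0.93  0.21  0.53  1.74 -0.11  1.22 -0.67]
t 6.4 pos [0.5171 0.2018 0.3099] az -17.19 tilt z [-0.0024 -0.0014 -1.    ] shift [196.6 405.9  -4.6] roll -0.4675331747289464 F [-0.6 -0.8 -2.5] g 0.202 q [-0.93  0.21  0.53  1.74 -0.11  1.22 -0.67]
t 6.45 pos [0.5171 0.2019 0.31  ] az -17.19 tilt z [-0.0024 -0.0015 -1.    ] shift [196.6 405.9  -4.5] roll -0.4675896144138 F [-0.4 -0.2 -2.1] g 0.2 q [-0.93  0.21  0.53  1.74 -0.11  1.22 -0.67]
```

arm_command --series '[[10,[15,30,-5],0],[10,[35,75,-5],0],[10,[57,120,-5],0],[10,[80,165,-5],0],[10,[102,210,-5],0],[10,[123,255,-5],-0.1],[10,[145,300,-5],-0.2],[10,[160,335,-5],-0.3]]' --squeeze 70

```text
t: 7.5
eef_pos: [0.5715, -0.1674, 0.3157]
tool_rot: [0.0, 1.0, 0.001, -0.001]
contact_force: [0.4, 0.4, -1.5]
gripper_width: 0.199
```

```bash
python3 -c "
from h import *
plan([.585,-.244,.315],9.6)
"
```

```text
t 7.5 pos [ 0.5715 -0.1674  0.3157] az 0.1 tilt z [-1.3e-03 -6.0e-04 -1.0e+00] shift [13.4 76.6  0.7] roll -0.1658162518286708 F [ 0.4  0.4 -1.5] g 0.199 q [-0.34  0.3   0.68  1.65 -0.2   1.26  0.37]
```

arm_command --series '[[10,[7,38,0],-0.09],[10,[13,74,0],-0.166],[10,[13,77,0],-0.166],[10,[13,77,0],-0.166]]'

```text
t: 8.0
eef_pos: [0.5847, -0.2416, 0.3156]
tool_rot: [-0.0, 0.997, 0.082, -0.001]
contact_force: [0.0, 1.0, -1.7]
gripper_width: 0.201
```

```bash
python3 -c "
from h import *
plan([.585,-.244,.315],9.6)
m=camera_model('wrist')
cv2.imwrite('pics/w6.png',read_camera('wrist'));np.save('m6.npy',m,allow_pickle=True)
plan([.585,-.244,.315],9.6)
print(proj(m,[.5703,-.1625,.13],'wrist'))
im=read_camera('top');cv2.imwrite('pics/t6.png',im)
"
```

```text
t 8.0 pos [ 0.5847 -0.2416  0.3156] az 9.46 tilt z [-1.4e-03  8.0e-04 -1.0e+00] shift [-0.1  2.5  0.6] roll -0.0023762580477566975 F [ 0.   1.  -1.7] g 0.201 q [-0.18  0.38  0.66  1.56 -0.24  1.29  0.67]
t 8.05 pos [ 0.5849 -0.2408  0.3158] az 9.55 tilt z [-0.001  0.001 -1.   ] shift [-0.4  3.2  0.8] roll -0.0009226904540883862 F [ 0.1  1.2 -2.9] g 0.204 q [-0.18  0.38  0.66  1.56 -0.24  1.29  0.67]
[322.33946907 122.98610956]
```

View pics/w6.png

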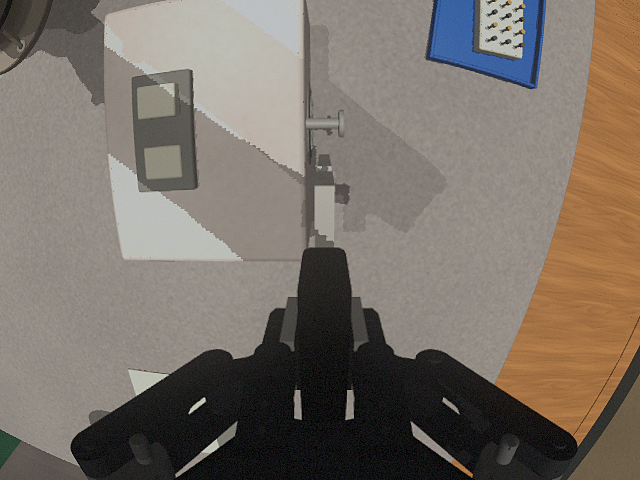

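View pics/t6.png

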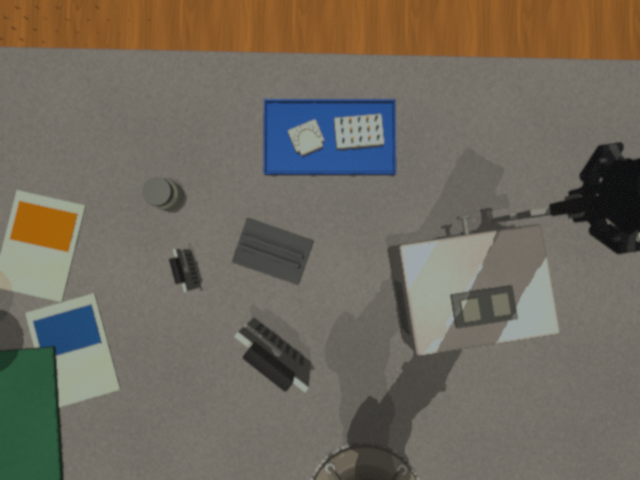

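```bash
python3 -c "
from h import *
im=cv2.imread('pics/w6.png')
cv2.imwrite('pics/w6c.png',cv2.resize(im[95:260,285:365],None,fx=7,fy=3.6,interpolation=cv2.INTER_CUBIC))
"
```

```text
(no output)
```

View pics/w6c.png

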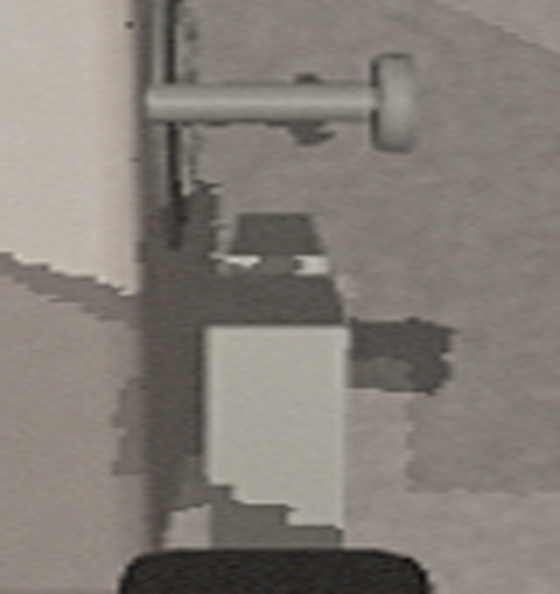

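```bash
python3 -c "
from h import *
m=np.load('m6.npy',allow_pickle=True).item()
o=status.get_obs();w,x,y,zz=o['tool_rot'];R=Rn.from_quat([x,y,zz,w]);print(o['t'],o['eef_pos'])
# pose from settled readings
for uv,z in [((305.7,123.3),.133),((338.1,123.3),.133),((285+277/7,95+325/3.6),.316+.0184),((285+277/7,95+255/3.6),.316+.0184-.064),((285+277/7,95+272/3.6),.316+.0184-.044),((285+273/7,95+213/3.6),.316-.1216)]:
  p=atz(m,*uv,z,'wrist');print(uv,p.round(4),(R.inv().apply(p-o['eef_pos'])*1000).round(1))
"
```

```text
8.1 [ 0.58509208 -0.2403989   0.31600341]
(305.7, 123.3) [ 0.5553 -0.1652  0.133 ] [-16.8 -78.9 183.1]
(338.1, 123.3) [ 0.5846 -0.1603  0.133 ] [ 13.  -78.8 183.1]
(324.57142857142856, 185.27777777777777) [ 0.5759 -0.1853  0.3344] [  0.1 -55.9 -18.3]
(324.57142857142856, 165.83333333333331) [ 0.576  -0.1853  0.2704] [  0.2 -55.8  45.7]
(324.57142857142856, 170.55555555555554) [ 0.576  -0.1853  0.2904] [  0.2 -55.8  25.7]
(324.0, 154.16666666666666) [ 0.5757 -0.1855  0.1944] [-1.000e-01 -5.550e+01  1.217e+02]
```

arm_command --series '[[10,[-2,0,15],0],[10,[-2,0,40],0],[10,[-2,0,70],0],[10,[-2,0,100],0],[10,[-2,0,125],0],[10,[-2,0,143],0],[10,[-2,0,150],0],[10,[-2,0,150],0]]'

```text
t: 9.1
eef_pos: [0.5829, -0.2423, 0.1665]
tool_rot: [0.0, 0.997, 0.083, -0.0]
contact_force: [1.4, -0.8, -2.4]
gripper_width: 0.197
```

```bash
python3 -c "
from h import *
m=camera_model('wrist')
plan([.585,-.244,.1656],9.6)
im=read_camera('wrist')
plan([.585,-.244,.1656],9.6)
np.save('m7.npy',m,allow_pickle=True)
cv2.imwrite('pics/w7.png',im);cv2.imwrite('pics/w7c.png',cv2.resize(im[60:260,260:390],None,fx=5,fy=3,interpolation=cv2.INTER_CUBIC))
im=read_camera('top');cv2.imwrite('pics/t7.png',im[150:370,380:640])
"
```

```text
t 9.1 pos [ 0.5829 -0.2423  0.1665] az 9.52 tilt z [-1.e-04 -0.e+00 -1.e+00] shift [1.8 2.  0.9] roll -0.0014030228209735633 F [ 1.4 -0.8 -2.4] g 0.197 q [-0.13  0.5   0.6   1.74 -0.33  1.    0.75]
t 9.15 pos [ 0.5833 -0.2426  0.1671] az 9.51 tilt z [ 9.e-04 -3.e-04 -1.e+00] shift [1.4 1.6 1.5] roll -0.0015170085117019749 F [ 0.6 -0.3 -2.4] g 0.199 q [-0.13  0.5   0.6   1.74 -0.33  1.    0.75]
```

View pics/w7c.png

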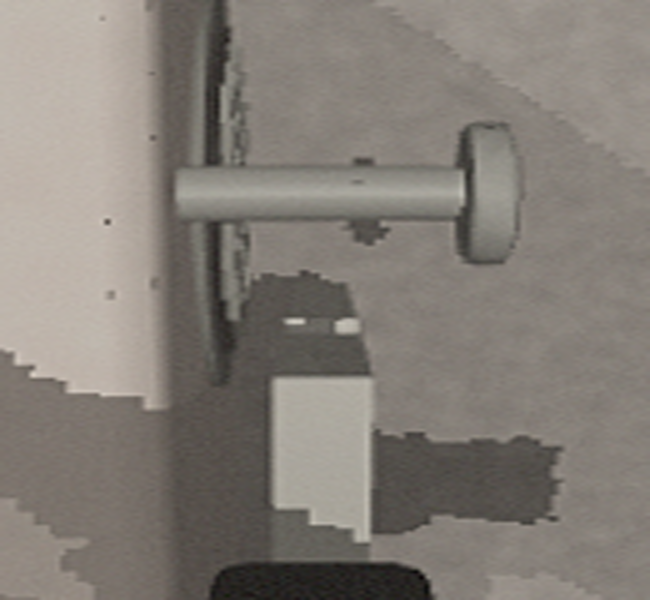

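View pics/w7.png

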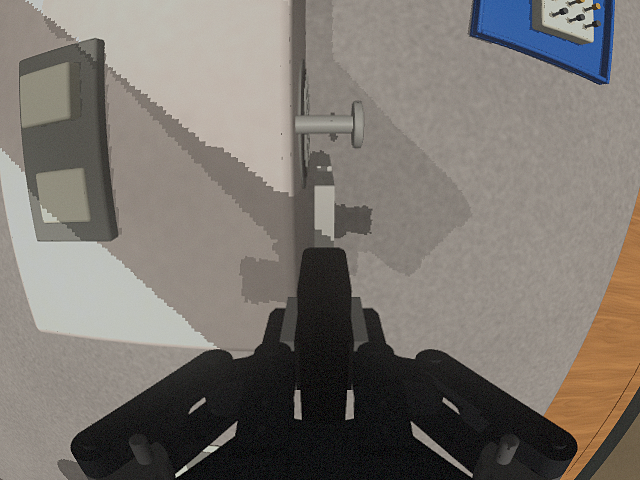

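```bash
python3 -c "
from h import *
m=np.load('m7.npy',allow_pickle=True).item()
pos=np.array([.5831,-.2425,.1668]);a=np.radians(9.5)
tx=np.array([np.cos(a),np.sin(a),0]);ty=np.array([np.sin(a),-np.cos(a),0]);tz=np.array([0,0,-1.])
R=np.array([tx,ty,tz])
for z in (.127,.130,.133,.136):
  A=atz(m,260+176/5,124,z,'wrist');B=atz(m,260+463.5/5,124,z,'wrist');print(z,np.linalg.norm(A-B).round(4),(R@((A+B)/2-pos)*1e3).round(1))
zt=.1668+.0184
for v,z in ((60+376/3,zt),(60+332/3,zt-.044),(60+320/3,zt-.064)):
  print((R@(atz(m,324,v,z,'wrist')-pos)*1e3).round(1))
"
```

```text
0.127 0.031 [  0.3 -80.9  39.8]
0.13 0.0305 [  0.3 -81.   36.8]
0.133 0.0301 [  0.3 -81.   33.8]
0.136 0.0296 [  0.3 -81.   30.8]
[  0.3 -57.2 -18.4]
[  0.3 -57.1  25.6]
[  0.3 -56.6  45.6]
```

arm_command --series '[[10,[0,-8,1],0],[10,[0,-18,1],0],[10,[0,-28,1],0],[10,[0,-38,1],0],[10,[0,-46,1],0]]'

```text
t: 9.82
eef_pos: [0.5753, -0.1961, 0.1655]
tool_rot: [-0.0, 0.997, 0.083, 0.0]
contact_force: [0.1, -0.8, -2.0]
gripper_width: 0.203
```

```bash
python3 -c "
from h import *
plan([.585,-.244,.1656],9.6)
im=read_camera('wrist')
plan([.585,-.244,.1656],9.6)
cv2.imwrite('pics/w8c.png',cv2.resize(im[60:280,240:410],None,fx=4,fy=2.7,interpolation=cv2.INTER_CUBIC))
"
```

```text
t 9.825 pos [ 0.5753 -0.1961  0.1655] az 9.54 tilt z [ 0.e+00  2.e-04 -1.e+00] shift [ 1.7 48.9 -0.1] roll -0.0009630750214661301 F [ 0.1 -0.8 -2. ] g 0.203 q [-0.22  0.46  0.6   1.8  -0.31  0.98  0.67]
t 9.875 pos [ 0.5752 -0.1949  0.1653] az 9.6 tilt z [-4.0e-04  1.2e-03 -1.0e+00] shift [ 1.4 50.1 -0.3] roll 6.0430167429371734e-05 F [-0.3  0.9 -2.5] g 0.206 q [-0.22  0.46  0.6   1.8  -0.31  0.98  0.67]
```

View pics/w8c.png

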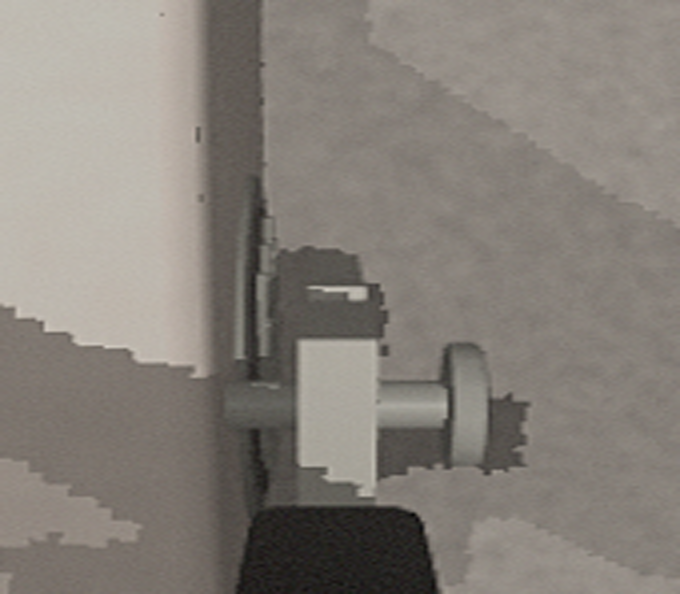

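arm_command --series '[[10,[0,-9,0],0],[10,[0,-18,0],0],[10,[0,-27,0],0],[10,[0,-33,0],0],[10,[0,-36,0],0],[10,[0,-36,0],0]]'

```text
t: 10.62
eef_pos: [0.5694, -0.1614, 0.1655]
tool_rot: [0.0, 0.997, 0.083, 0.0]
contact_force: [-0.0, -0.7, -1.6]
gripper_width: 0.199
```

```bash
python3 -c "
from h import *
for i in range(4):
  plan([.5693,-.1598,.1656],9.6);m=camera_model('wrist');im=read_camera('wrist')
cv2.imwrite('pics/w9.png',im)
cv2.imwrite('pics/w9c.png',cv2.resize(im[150:450,220:430],None,fx=3.5,fy=2,interpolation=cv2.INTER_CUBIC))
np.save('m9.npy',m,allow_pickle=True)
"
```

```text
t 10.625 pos [ 0.5694 -0.1614  0.1655] az 9.52 tilt z [ 0. -0. -1.] shift [ 0.2 -1.6 -0.1] roll -0.001343158365573646 F [-0.  -0.7 -1.6] g 0.199 q [-0.28  0.44  0.6   1.84 -0.3   0.96  0.61]
t 10.675 pos [ 0.5694 -0.1618  0.1655] az 9.5 tilt z [ 1.e-04 -2.e-04 -1.e+00] shift [ 0.2 -2.  -0.1] roll -0.0016954841961498628 F [ 0.7  0.  -2.3] g 0.201 q [-0.28  0.44  0.6   1.84 -0.3   0.96  0.61]
t 10.725 pos [ 0.5694 -0.1619  0.1656] az 9.49 tilt z [ 1.e-04 -3.e-04 -1.e+00] shift [ 0.3 -2.1 -0. ] roll -0.0019626575371804174 F [-1.  -0.2 -2.2] g 0.199 q [-0.28  0.44  0.6   1.84 -0.3   0.96  0.61]
t 10.775 pos [ 0.5694 -0.162   0.1656] az 9.48 tilt z [ 1.e-04 -2.e-04 -1.e+00] shift [ 0.3 -2.2 -0. ] roll -0.002112997924784922 F [ 0.8 -0.3 -2. ] g 0.202 q [-0.28  0.44  0.6   1.84 -0.3   0.96  0.61]
```

View pics/w9c.png

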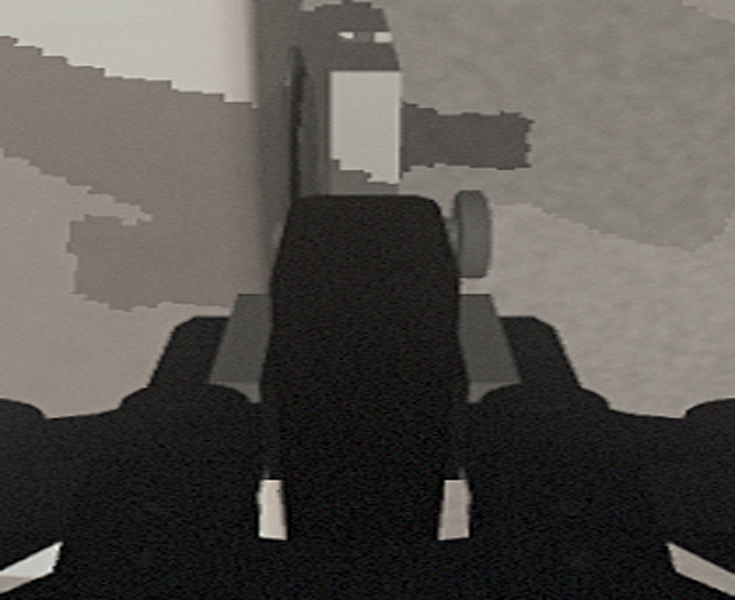

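```bash
python3 -c "
from h import *
m=np.load('m9.npy',allow_pickle=True).item()
pos=np.array([.5694,-.162,.1656]);a=np.radians(9.5)
R=np.array([[np.cos(a),np.sin(a),0],[np.sin(a),-np.cos(a),0],[0,0,-1.]])
zt=.1656+.0184
print((R@(atz(m,324,150+70/2,zt,'wrist')-pos)*1e3).round(1))
# head outer-face edge (top extreme v and bottom extreme v)
for v in (150+190/2,150+277/2,150+234/2): print((R@(atz(m,220+473/3.5,v,.13,'wrist')-pos)*1e3).round(1))
hc=np.array([.5703,-.1625,.13])
"
```

```text
[  0.4 -57.1 -18.4]
[ 18.1 -13.2  35.6]
[19.  14.3 35.6]
[18.5  0.4 35.6]
```

arm_command --series '[[10,[0,-2.3,0],0],[10,[0,-2.3,0],0],[10,[0,-2.3,4],0],[10,[0,-2.3,8],0],[10,[0,-2.3,12],0],[10,[0,-2.3,12],0]]'

```text
t: 11.58
eef_pos: [0.5686, -0.1593, 0.153]
tool_rot: [-0.0, 0.997, 0.083, -0.0]
contact_force: [-0.4, -0.1, -2.6]
gripper_width: 0.204
```

```bash
python3 -c "
from h import *
for i in range(2):
  plan([.5693,-.1598,.1466],9.6);im=read_camera('wrist')
"
```

```text
t 11.575 pos [ 0.5686 -0.1593  0.153 ] az 9.5 tilt z [-9.e-04  1.e-04 -1.e+00] shift [0.6 0.6 6.4] roll -0.0016986464376159446 F [-0.4 -0.1 -2.6] g 0.204 q [-0.28  0.45  0.59  1.85 -0.31  0.94  0.62]
t 11.625 pos [ 0.5688 -0.1593  0.1533] az 9.5 tilt z [-5.e-04  0.e+00 -1.e+00] shift [0.4 0.6 6.7] roll -0.0016744948583983868 F [ 0.3  0.2 -2.1] g 0.199 q [-0.28  0.45  0.59  1.85 -0.31  0.94  0.62]
```

arm_command --series '[[10,[0,0,2],0],[10,[0,0,4],0],[10,[0,0,5],0],[10,[0,0,6],0],[10,[0,0,6],0]]'

```text
t: 12.3
eef_pos: [0.569, -0.1593, 0.1474]
tool_rot: [-0.0, 0.997, 0.083, -0.0]
contact_force: [-0.3, 0.7, -2.2]
gripper_width: 0.204
```

arm_command --series '[[10,[0,0,0.7],0],[10,[0,0,0.7],0]]'

```text
t: 12.55
eef_pos: [0.5691, -0.1595, 0.147]
tool_rot: [0.0, 0.997, 0.083, 0.0]
contact_force: [0.3, -0.2, -0.6]
gripper_width: 0.204
```

Contact is beginning where predicted (z≈0.147). One more small step, then release.

arm_command --series '[[10,[0,0,0.6],0],[10,[0,0,0.6],0]]'

```text
t: 12.8
eef_pos: [0.5693, -0.1596, 0.1468]
tool_rot: [0.0, 0.997, 0.083, 0.0]
contact_force: [-1.4, 0.6, 4.8]
gripper_width: 0.197
```

```bash
python3 -c "
from h import *
for i in range(3):
  plan([.5693,-.1598,.1466],9.6);im=read_camera('side')
"
```

```text
t 12.8 pos [ 0.5693 -0.1596  0.1468] az 9.5 tilt z [ 8.e-04 -0.e+00 -1.e+00] shift [0.  0.2 0.2] roll -0.0017898608895902852 F [-1.4  0.6  4.8] g 0.197 q [-0.28  0.46  0.59  1.85 -0.31  0.92  0.62]
t 12.85 pos [ 0.5692 -0.1596  0.1468] az 9.5 tilt z [ 7.e-04 -0.e+00 -1.e+00] shift [0.  0.2 0.2] roll -0.0017545211143389582 F [-1.6 -0.2  5.5] g 0.208 q [-0.28  0.46  0.59  1.85 -0.31  0.92  0.62]
t 12.9 pos [ 0.5692 -0.1595  0.1468] az 9.5 tilt z [ 7.e-04 -0.e+00 -1.e+00] shift [0.  0.3 0.2] roll -0.0017987618706817364 F [-2.   0.9  5.1] g 0.201 q [-0.28  0.46  0.59  1.85 -0.31  0.92  0.62]
```

arm_command --series '[[10,[0,0,-0.5],0],[19,[0,0,-0.5],0],[21,[0,0,-0.5],0],[24,[0,0,-0.5],0],[28,[0,0,-0.5],0],[34,[0,0,-0.5],0],[42,[0,0,-0.5],0],[50,[0,0,-0.5],0]]' --squeeze 20

```text
t: 13.95
eef_pos: [0.569, -0.1593, 0.1467]
tool_rot: [-0.0, 0.997, 0.083, 0.0]
contact_force: [0.7, 0.6, -0.1]
gripper_width: 0.587
```

```bash
python3 -c "
from h import *
plan([.5693,-.1598,.1466],9.6);im=read_camera('wrist')
cv2.imwrite('pics/w10.png',im)
"
```

```text
t 13.95 pos [ 0.569  -0.1593  0.1467] az 9.51 tilt z [ 0.  0. -1.] shift [0.2 0.5 0.1] roll -0.0016345870619921708 F [ 0.7  0.6 -0.1] g 0.587 q [-0.28  0.46  0.59  1.85 -0.31  0.92  0.62]
```

View pics/w10.png

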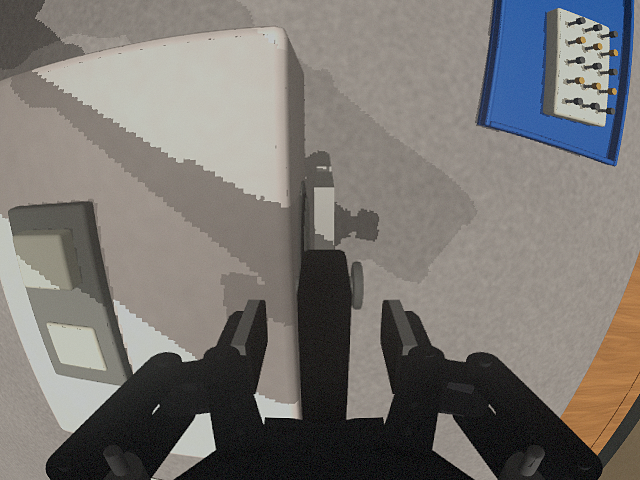

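arm_command --series '[[50,[0,0,-8],0],[50,[0,0,-20],0],[50,[0,0,-40],0],[50,[0,0,-65],0],[50,[0,0,-95],0],[50,[0,0,-125],0],[50,[0,0,-125],0]]'

```text
t: 14.88
eef_pos: [0.5705, -0.1601, 0.2751]
tool_rot: [0.0, 0.997, 0.083, 0.003]
contact_force: [0.8, 0.0, -0.6]
gripper_width: 0.586
```

```bash
python3 -c "
from h import *
plan([.422,-.159,.20],9.6);im=read_camera('wrist')
cv2.imwrite('pics/w11.png',im)
im=read_camera('side');cv2.imwrite('pics/s11.png',cv2.resize(im[120:440,240:480],None,fx=2.5,fy=1.85,interpolation=cv2.INTER_CUBIC))
"
```

```text
t 14.875 pos [ 0.5705 -0.1601  0.2751] az 9.49 tilt z [ 5.8e-03 -5.0e-04 -1.0e+00] shift [-146.7  -25.7   74.2] roll -0.001882243248662049 F [ 0.8  0.  -0.6] g 0.586 q [-0.34  0.32  0.65  1.72 -0.21  1.17  0.54]
```

View pics/w11.png

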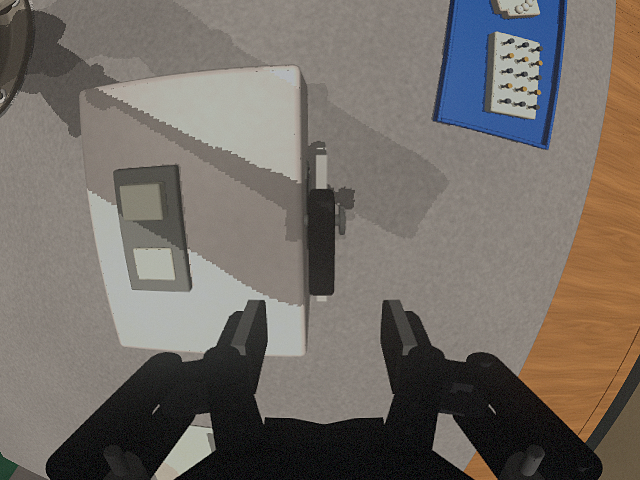

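View pics/s11.png

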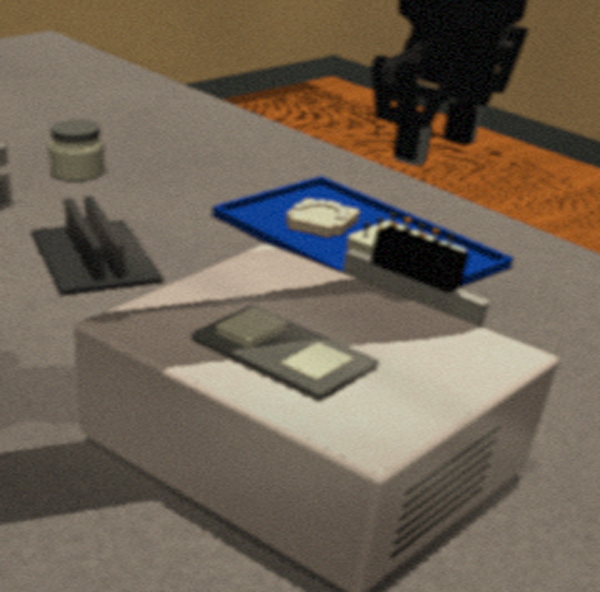

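```bash
python3 -c "
from h import *
m=camera_model('wrist')
print(atz(m,140.5,202,.172,'wrist'), atz(m,155,264,.164,'wrist'))
im=cv2.imread('pics/w11.png');cv2.imwrite('pics/w11c.png',cv2.resize(im[150:310,90:210],None,fx=5,fy=3.6,interpolation=cv2.INTER_CUBIC))
plan([.422,-.159,.18],9.6)
"
```

```text
[ 0.42251322 -0.1569636   0.172     ] [ 0.43291137 -0.21172538  0.164     ]
t 14.975 pos [ 0.5689 -0.1593  0.272 ] az 9.51 tilt z [ 7.e-04  3.e-04 -1.e+00] shift [-144.9  -24.5   91.9] roll -0.0015468566833116222 F [-0.1  0.  -0.1] g 0.585 q [-0.34  0.32  0.65  1.72 -0.21  1.17  0.54]
```

View pics/w11c.png

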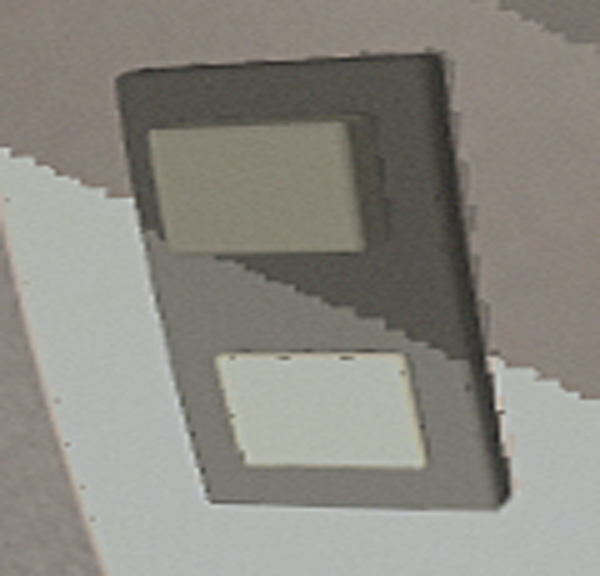

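arm_command --series '[[0,[-15,-3,0],0],[0,[-45,-8,0],0],[0,[-80,-14,0],0],[0,[-115,-20,20],0],[0,[-140,-24,45],0],[0,[-146,-26,70],0],[0,[-146,-26,85],0],[0,[-146,-26,85],0]]'

```text
t: 15.98
eef_pos: [0.4198, -0.1576, 0.1858]
tool_rot: [-0.0, 0.997, 0.083, -0.001]
contact_force: [0.3, -1.2, -0.8]
gripper_width: 0.001
```

```bash
python3 -c "
from h import *
plan([.4225,-.158,.147],9.6);im=read_camera('wrist')
cv2.imwrite('pics/w12.png',im)
plan([.4225,-.158,.147],9.6)
im=read_camera('side');cv2.imwrite('pics/s12.png',cv2.resize(im[120:440,240:480],None,fx=2.5,fy=1.85,interpolation=cv2.INTER_CUBIC))
"
```

```text
t 15.975 pos [ 0.4198 -0.1576  0.1858] az 9.51 tilt z [-2.5e-03 -2.0e-04 -1.0e+00] shift [ 2.7  0.8 38.8] roll -0.0016215019752642385 F [ 0.3 -1.2 -0.8] g 0.001 q [-0.39  0.14  0.67  2.13 -0.11  0.91  0.51]
t 16.025 pos [ 0.4207 -0.1579  0.1866] az 9.51 tilt z [-9.e-04 -5.e-04 -1.e+00] shift [ 1.8  0.4 39.6] roll -0.001652815715528838 F [ 0.2 -0.2 -0.3] g -0.0 q [-0.39  0.14  0.67  2.13 -0.11  0.91  0.51]
```

View pics/w12.png

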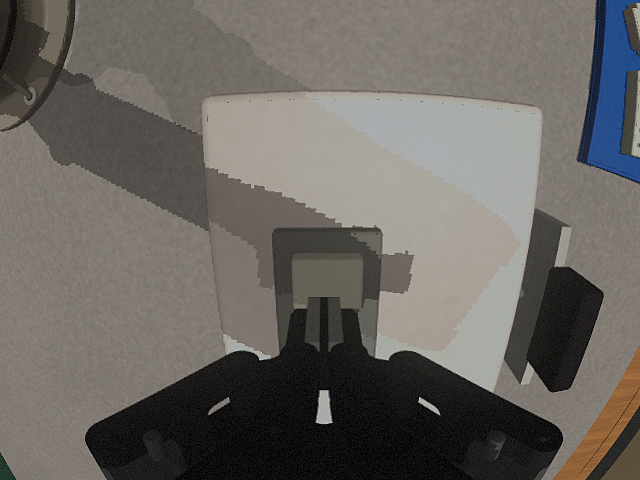

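View pics/s12.png

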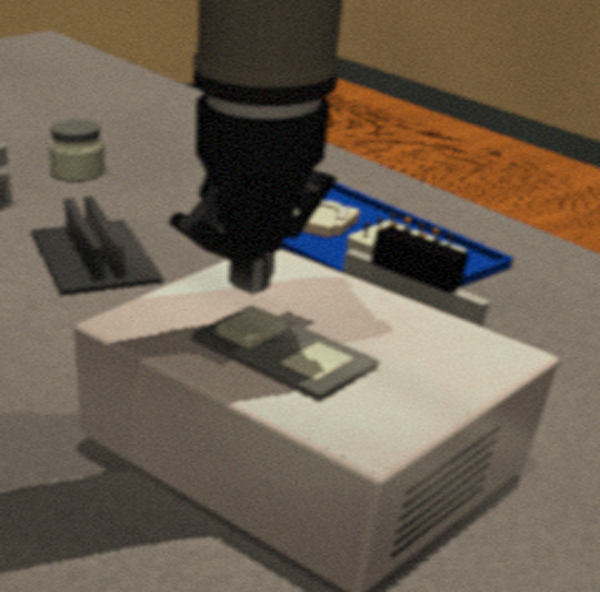

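arm_command --series '[[0,[2,0,12],0],[0,[2,0,24],0],[0,[2,0,32],0],[0,[2,0,36],0],[0,[2,0,38],0],[0,[2,0,40],0]]'

```text
t: 16.82
eef_pos: [0.4227, -0.1575, 0.1468]
tool_rot: [-0.0, 0.997, 0.083, 0.0]
contact_force: [-0.8, 0.8, 1.7]
gripper_width: 0.001
```

arm_command --series '[[0,[0,0,1],0],[0,[0,0,2],0]]'

```text
t: 17.08
eef_pos: [0.4227, -0.1575, 0.1448]
tool_rot: [-0.0, 0.997, 0.083, 0.0]
contact_force: [-0.7, 0.0, 1.8]
gripper_width: 0.0
```

Contact at z≈0.148 as expected (2 N); continue to the stop.

arm_command --series '[[0,[0,0,1.5],0],[0,[0,0,3],0],[0,[0,0,4],0],[0,[0,0,4.5],0]]'

```text
t: 17.58
eef_pos: [0.423, -0.1575, 0.142]
tool_rot: [-0.001, 0.997, 0.083, 0.0]
contact_force: [-11.8, 3.3, 33.9]
gripper_width: -0.001
```

arm_command --series '[[0,[0,0,0.7],0],[0,[0,0,1.2],0],[0,[0,0,1.2],0]]'

```text
t: 17.95
eef_pos: [0.4231, -0.1575, 0.1419]
tool_rot: [-0.002, 0.997, 0.083, 0.0]
contact_force: [-15.0, 4.5, 46.2]
gripper_width: -0.001
```

arm_command --series '[[0,[0,0,-3],0],[0,[0,0,-10],0],[0,[0,0,-30],0],[0,[0,0,-70],0],[0,[0,0,-120],0],[0,[0,30,-160],0],[0,[0,60,-160],0],[0,[0,60,-160],0]]'

```text
t: 18.95
eef_pos: [0.4326, -0.2186, 0.2995]
tool_rot: [0.001, 0.997, 0.081, 0.0]
contact_force: [0.4, 1.2, -0.6]
gripper_width: 0.004
```

```bash
python3 -c "
from h import *
plan([.4225,-.158,.147],9.6);im=read_camera('wrist')
cv2.imwrite('pics/w13.png',im)
im=read_camera('side');cv2.imwrite('pics/s13.png',cv2.resize(im[120:440,240:480],None,fx=2.5,fy=1.85,interpolation=cv2.INTER_CUBIC))
"
```

```text
t 18.95 pos [ 0.4326 -0.2186  0.2995] az 9.31 tilt z [ 9.0e-04 -1.2e-03 -1.0e+00] shift [ -0.3 -61.6 152.4] roll -0.005076925869618053 F [ 0.4  1.2 -0.6] g 0.004 q [-0.37  0.06  0.76  1.92 -0.05  1.18  0.57]
```

View pics/w13.png

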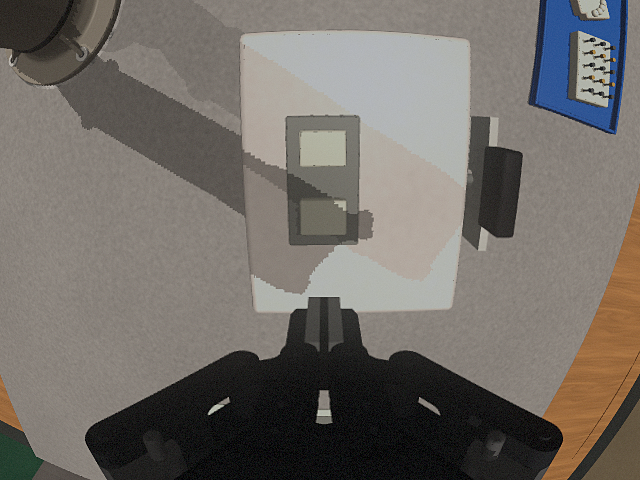

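View pics/s13.png

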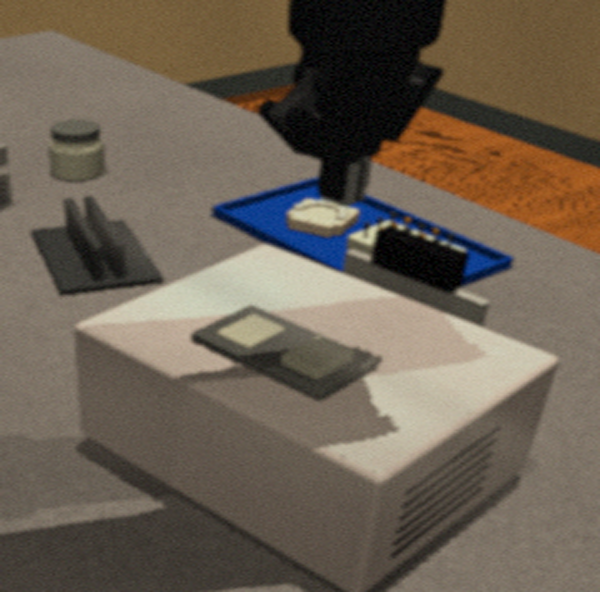

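```bash
python3 -c "
from h import *
im=cv2.imread('pics/w13.png');cv2.imwrite('pics/w13c.png',cv2.resize(im[105:255,275:375],None,fx=6,fy=4,interpolation=cv2.INTER_CUBIC))
cv2.imwrite('pics/w13d.png',cv2.resize(im[100:260,440:540],None,fx=5,fy=3.7,interpolation=cv2.INTER_CUBIC))
"
```

```text
(no output)
```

View pics/w13c.png

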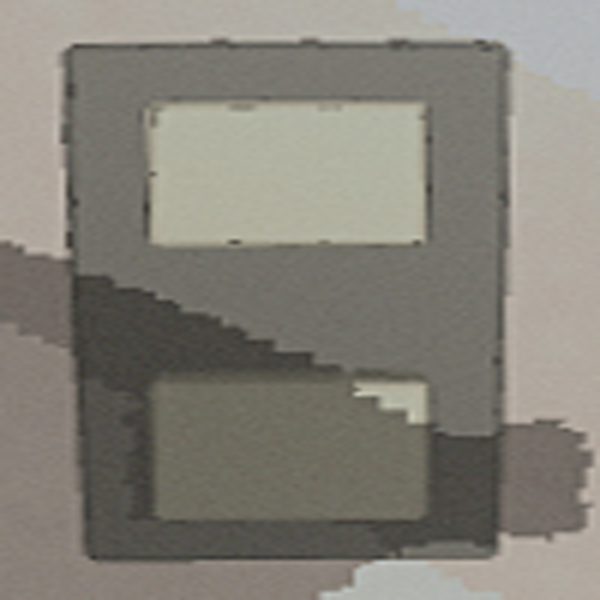

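View pics/w13d.png

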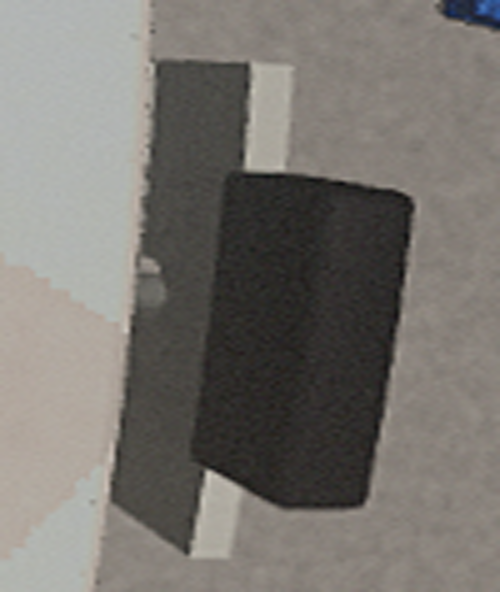

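```bash
python3 -c "
from h import *
print(bot.hand_in())"
```

```text
the job is handed in; nothing more can be done
None
```

The middle-sized screen is hanging on the extractor's pin, and the raised right key is pressed fully down. I handed the job in at about 19 s of the 54 s allowed, with the arm clear of everything.

**Screen**
- I took it from the rack and slid its slot over the pin from the -y side.
- I lowered it until the pin took its weight, at the height I had worked out, then let go.
- The last wrist and side pictures, about 5 s later, show it hanging level on the pin, clear of the head and the face.

**Keys**
- I pressed the right key until the force jumped at its stop.
- The last wrist picture shows it sunk to where the latched key had been, and the left key standing up.

The bur block, jaw model, jar and look-alike screens were not touched and look unmoved.

**What disagreed or failed**
- **Fingertip position:** the fingertips sit about 25 mm behind the reported TCP, not 17 mm ahead as the description says. My first grasp therefore closed on air just above the block, touching nothing. I saw this in the pictures and went 42 mm lower.
- **Key force:** at the stop the push peaked at about 46 N vertical, 49 N in all. It came through the fingertips and was under the 120 N wrist limit. However, it is above the 40 N allowed for the arm or gripper body, should fingertip contact count there.

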